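# Sort out the mixed-up spools and shuttle on the rug studio table

## Task

The loose round spool, the square spool and the shuttle are standing in each other's places. Put the round spool into the middle bay of the white rack between its two fellows, the square spool in the middle of the square tray, and the shuttle in the middle of the long tray, lying along it; the cork mat is free if you need to park something on the way. Each must end up flat on the floor of its place and let go, and the two spools already in the rack and the mug stay where they are.

Things in the scene. Friction and masses are not known exactly. Their poses are not given: they have to be found in the camera images.
- round_spool: Bare wooden spool with round ends, the one that is not in the rack at the start: round flanges 48 mm in diameter, two flanges 12 mm thick at top and bottom with a 32 mm round core between them; it stands upright and is 56 mm tall. About 60 g, stable. Easiest gripped across the top flange. Origin: centre of the underside, z up along its axis.
- square_spool: Bare wooden spool with square ends: flanges 44 x 44 mm, two flanges 12 mm thick at top and bottom with a 32 mm round core between them; it stands upright and is 56 mm tall. About 60 g, stable. Easiest gripped across the top flange. Origin: centre of the underside, z up along its axis. x and y: square to the sides of the flanges.
- shuttle: Dark wooden weaving shuttle lying flat: a bar with half-round ends, 84 mm long (91 mm over its two small steel tips), 32 mm wide, 30 mm tall, about 80 g, with a black slot on top. Origin: centre of the underside; x along its length, z up.
- rack: White open rack, fixed, 208 x 76 mm: three bays in a row along its x, 68 mm apart, each 65 (x) by 68 mm (y) inside. Floor 3 mm thick, walls and dividers 12 mm high over the table, 3 to 4 mm thick; brown strap at its +x end. Origin: underside of the middle bay's centre, z up. Round spools fill the outer bays, so a thing in the middle one can be gripped only across the row (along y).
- square_tray: Square light-wood tray fixed to the table, 100 x 100 mm inside, floor 3 mm thick, rim 10 mm high above the table and 4 mm thick. Origin: underside of its centre; x and y square to its sides.
- long_tray: Oblong light-wood tray fixed to the table, 122 mm (x) by 58 mm (y) inside, floor 3 mm thick, rim 10 mm high above the table and 4 mm thick. Origin: underside of its centre; x along its length.
- mat: Round cork mat fixed to the table, 110 mm in diameter, 4 mm thick, empty at the start: a free spot. Origin: centre of its underside.
- front_spool: Round wooden spool in the rack's bay at x = -68 mm of the rack's frame, the same make as round_spool (48 mm in diameter, 56 mm tall). Stays where it is. Origin: centre of the underside.
- back_spool: Round wooden spool in the rack's bay at x = +68 mm of the rack's frame, the same make as round_spool. Stays where it is. Origin: centre of the underside.
- mug: White mug, 76 mm across the rim and 72 mm tall, with a handle. Stands on the far side of the table, to be left alone. Origin: centre of the underside.
There are look-alikes about, which are no part of the job. What is meant by the shuttle is not turquoise or yellow, and is the smaller of those in its own colour.

How it is judged:
At the end, for the whole second after the job is handed in: Round spool upright on the floor of the rack's middle bay, within 12 mm of its centre; square spool upright on the square tray's floor and shuttle flat on the long tray's, each within 15 mm of centre, shuttle along it within 0.3 rad; all at rest; the other two rack spools upright, moved under 15 mm (horizontal distance between round_spool and rack below 0.012 m and z of round_spool in the frame of rack below 0.008 m and angle between each of round_spool, square_spool, shuttle, front_spool, back_spool's own z axis and vertical below 0.12 rad and linear speed of each of round_spool, square_spool, shuttle below 0.02 m/s and angular speed of each of round_spool, square_spool, shuttle below 0.2 rad/s and horizontal distance between square_spool and square_tray below 0.015 m and z of square_spool in the frame of square_tray below 0.008 m and horizontal distance between shuttle and long_tray below 0.015 m and z of shuttle in the frame of long_tray below 0.008 m and angle between the x axis of shuttle and the x axis of long_tray, either way round below 0.3 rad and distance of each of front_spool, back_spool from where it was at the start of the episode below 0.015 m); the robot touches nothing.
It fails at once if a spool that already stood in the rack as its neighbour is shifted by more than 15 mm or tipped (distance of any of front_spool, back_spool from where it was at the start of the episode above 0.015 m or angle between any of front_spool, back_spool's own z axis and vertical above 0.3 rad).
It fails at once if the mug is shifted by more than 20 mm (distance of mug from where it was at the start of the episode above 0.02 m).
It also fails if it takes over 115 s, if anything falls off the work surface, if the arm or the gripper's body presses on something with over 40 N, if the wrist force passes 120 N, or if a joint passes its speed limit or range.

## Robot

A 6-joint arm with a two-finger parallel gripper is mounted at the origin on the work surface. World frame = base frame: x ahead of the robot, y to its left, z up, the work surface at z = 0. Lengths are in m, angles in rad, forces in N, time in s.
With the tool pointing down it reaches from about 0.35 to 0.775 m from the base axis. Payload 5.5 kg.
Tool frame: the origin (TCP) lies at the very end of the fingers, on their centre line; the grasp point (between the pads) lies 19 mm behind it (grip_point_offset is the distance from the TCP to the grasp point, in m); z points along the fingers, y is the direction in which the jaws open and shut (so a half turn about z gives the same grasp; the last joint's range is limited). The gripper opens to 85 mm and grips with 20 to 120 N. Pads are 22 mm wide; open, the fingers measure 114 mm over their backs; the gripper's body (76 mm by 85 mm) begins 54 mm behind the grasp point. The pads swing forward as they close: fully open they stand 13 mm farther back than shut.
Start: joints at [1.049, 0.313, 0.046, 1.304, 0, 1.431], TCP at [0.214, 0.534, 0.231] pointing down, gripper open.
Joint ranges: [-2.76, 2.76], [-0.86, 1.69], [-1.03, 1.26], [-2.2, 2.34], [-1.47, 1.5], [-3.14, 3.14]. Speed limits (rad/s): [2.57, 2.57, 3.14, 3.14, 3.14, 3.14].

## Interface

Orientations are given as a unit quaternion [w, x, y, z].
In Python, from workcell import * gives the robot as it stands.
- The arm moves only by the shell command python3 -m crank 'ROWS' [OPENING] [FORCE]. ROWS is a JSON object of lists of equal length, an entry for each row: "travel": the shift along the tool's x, y, z in units of 40 mm (1.0 is 40 mm), a list of three; "turn": the turn about the tool's z in rad. In form: {"travel": [[x, y, z], ...], "turn": [turn, ...]}. A call has 1 to 5 rows; each row is the pose to reach, as a shift and turn from the pose commanded when the call began, along the tool's axes at that moment; what a row does not reach only later rows make up. A row lasts 1/12 s, in which the tool goes at most 41.7 mm and 7.16 degrees, less where a joint would pass 70% of its speed; a pose out of reach is approached as far as the arm can. A call with a gripper value outside its range is refused whole. OPENING is the finger opening in mm, from 0 to 85.4, set as the call begins (- or left out, the last holds). The fingers move at their own pace and stop on an object; FORCE is the grip in N (left out, the last holds). Time passes only in rows, so rows that repeat a pose let the fingers close. It gives the time, the measured TCP pose, the force and the opening at its end, in the units of the state.
- get_state(): the state, without advancing time (a new reading comes with each control period).
- read_camera(name): name is "scene" or "top"; returns a dict with "image" (480x640x3 uint8, red, green, blue), "K" (3x3 intrinsics, pixels), "R" (3x3) and "t" (3): a world point X has camera coordinates R X + t. Camera axes: x right, y down, z forward; pixel columns grow to the right and rows downward; lengths in m; the calibration is good to about 2 mm. A picture is of the moment at which its call begins. There is no depth.
- hand_in(): hands the job in, once; it reports no verdict.
The state is a dict: "clock": time; "joint_pos": joint angles; "qvel": joint speeds; "tau": joint torques, N m; "tcp_pos": TCP position; "orientation": TCP orientation; "wrist_force": force on the tool from outside, world axes, zero at the start; "ft_torque": the same for the moment, N m; "finger_gap": finger opening in m.
Only numpy, scipy, OpenCV 4.12 (cv2) and the standard library are available. Lean on these libraries where they do the work, as an engineer would, in place of code of your own. Each camera call takes 0.05 s, during which the arm holds its last target. There are 200 camera calls.

## Working session

There is one attempt and no reset: what is moved stays moved. The work goes in short steps, Python scripts to look and compute and a shell command to move; the robot and the scene stay as the last step left them, time stands still between calls to the robot, and variables do not carry over. Pictures are saved under pics/ and viewed, about 12 in all and at most 16, crops included, and the job is handed in when it is done.

```bash
mkdir -p pics
python3 - <<'E'
from workcell import *
import cv2,numpy as np
for n in("scene","top"):
    c=read_camera(n); cv2.imwrite(f"pics/{n}0.png",c["image"][:,:,::-1]); print(n,c["K"].tolist(),np.round(c["R"],4).tolist(),c["t"])
    print((-c["R"].T@c["t"]))
s=get_state();print(s)
E
```

```text
scene [[462.70139361548866, 0.0, 324.45391310861925], [0.0, 462.70139361548866, 240.601421195702], [0.0, 0.0, 1.0]] [[-0.6279, 0.778, -0.019], [0.5113, 0.394, -0.7638], [-0.5867, -0.4893, -0.6452]] [ 0.2866343  -0.26707391  1.42321481]
[1.15160872 0.57862381 0.71973603]
top [[584.7358302236241, 0.0, 313.83745838251946], [0.0, 584.7358302236241, 244.14103987595863], [0.0, 0.0, 1.0]] [[0.0288, -0.9995, 0.0106], [-0.9968, -0.0295, -0.0741], [0.0743, -0.0084, -0.9972]] [0.0574314  0.52788601 1.14689255]
[0.43929818 0.08263896 1.1821643 ]
{'clock': 0.1, 'joint_pos': array([1.04939952e+00, 3.13908580e-01, 4.50636961e-02, 1.30361807e+00,
       7.66931001e-06, 1.43122410e+00]), 'qvel': array([-7.88113439e-05, -1.85579231e-03,  3.26497428e-03,  2.53899643e-03,
       -8.62291661e-04, -3.26259749e-04]), 'tau': array([ 2.65743351e-03, -4.81725526e+01,  2.99245262e+01,  1.27511012e-02,
       -1.58492185e-04,  2.66542935e-05]), 'tcp_pos': array([0.21400536, 0.53317789, 0.23049576]), 'orientation': array([-2.74038664e-04,  1.89754627e-01,  9.81831191e-01, -7.86975025e-04]), 'wrist_force': array([0.55764748, 0.64317595, 0.09625707]), 'ft_torque': array([ 0.01576404, -0.00935106, -0.05007651]), 'finger_gap': 0.08556604556047644}
```

View pics/top0.png

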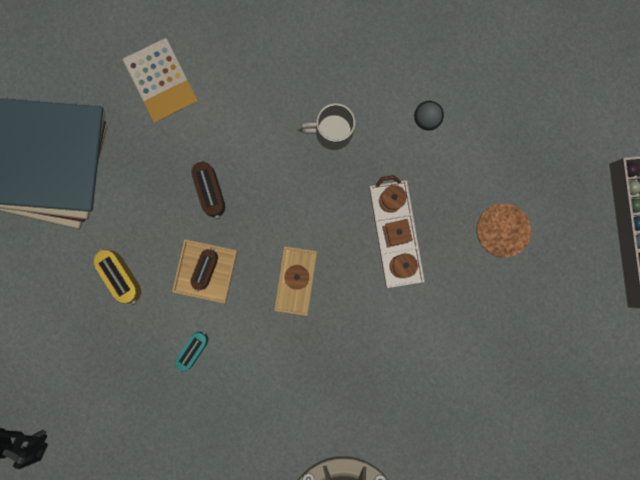

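View pics/scene0.png

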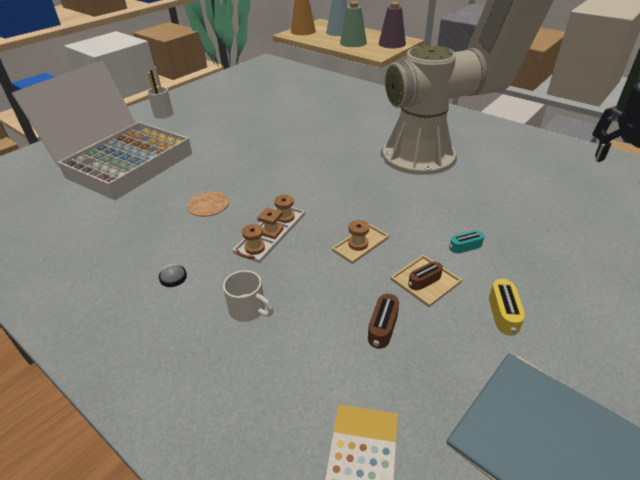

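The shuttle candidates in the top view are brown (207,189), brown (204,270) in the square tray, yellow (116,277) and turquoise (192,351). The smaller brown one, at (204,270), fits the description. Next I measure everything and confirm that in a crop.

```bash
cat > h.py <<'E'
from workcell import *
import cv2,numpy as np
def ray(c,uv,z):
    uv=np.atleast_2d(np.float64(uv)); d=np.c_[uv,np.ones(len(uv))]@np.linalg.inv(c["K"]).T@c["R"]
    o=-c["R"].T@c["t"]; return (o+d*((z-o[2])/d[:,2])[:,None])[:,:2]
def rect(P):  # long-side length, short, angle of long side, centre, in mm/world
    (cx,cy),(w,h),a=cv2.minAreaRect((P*1000).astype(np.float32)); a=np.radians(a)
    if h>w: w,h,a=h,w,a+np.pi/2
    return np.round([cx,cy,w,h],1),round((a+np.pi/2)%np.pi-np.pi/2,3)
def blob(c,mask,seed,z,hull=True):
    n,l=cv2.connectedComponents(mask.astype(np.uint8))
    ys,xs=np.nonzero(l==np.bincount(l[seed[1]-6:seed[1]+7,seed[0]-6:seed[0]+7][mask[seed[1]-6:seed[1]+7,seed[0]-6:seed[0]+7]]).argmax())
    P=np.c_[xs,ys]; H=cv2.convexHull(P.astype(np.int32))[:,0]; return rect(ray(c,H,z)),len(P),H
E
python3 - <<'E'
from h import *
c=read_camera("top"); im=c["image"]; hsv=cv2.cvtColor(im,cv2.COLOR_RGB2HSV)
for n,p in dict(gray=(260,200),tray=(180,262),tray2=(285,260),shut=(198,275),big=(200,185),rack=(381,210),sp=(405,232),round=(290,277),mat=(500,230)).items(): print(n,hsv[p[1],p[0]],end=' ')
print()
S,V,H=hsv[...,1].astype(int),hsv[...,2].astype(int),hsv[...,0]
wood=(S>70)&(H<30)
dark=wood&(V<75)   # shuttles
spool=wood
vis=im[:,:,::-1].copy()
def do(n,m,s,z):
    r,k,hull=blob(c,m,s,z); print(n,r,k); cv2.polylines(vis,[hull],True,(0,255,0),1)
do("sqtray",wood,(180,262),.01);do("ltray",wood,(285,260),.01);do("mat",wood,(504,230),.004)
do("shuttle",(V<85)&wood,(198,275),.03);do("big",(V<85)&wood,(200,185),.03)
do("rack",(V>120)&(S<60),(381,210),.012)
do("square",wood,(398,232),.056);do("front",wood,(404,265),.056);do("back",wood,(392,198),.056)
do("round",(V<125)&wood,(290,277),.056)
cv2.imwrite("pics/crop1.png",cv2.resize(vis[150:325,160:440],None,fx=2.85,fy=2.85,interpolation=cv2.INTER_CUBIC))
E
```

```text
gray [53 11 97] tray [ 18 119 146] tray2 [ 19 114 170] shut [12 30 43] big [15 37 41] rack [ 17  27 188] sp [ 12 140 113] round [ 13 141 103] mat [ 13 133 123] 
sqtray (array([466.8, 290.1, 109.5, 108.7]), np.float64(1.386)) 2721
ltray (array([452.6, 107.7, 130.7,  66.6]), np.float64(-0.12)) 2157
mat (array([ 566.6, -311.6,  108.5,  108.1]), np.float64(0.008)) 2301
shuttle (array([469.1, 287. ,  80.6,  34.8]), np.float64(-0.338)) 430
big (array([630.5, 287.8, 110.5,  43.8]), np.float64(0.335)) 673
rack (array([553.2, -93.3, 209.9,  77.4]), np.float64(0.189)) 2222
square (array([550.7, -87.5,  50.4,  44.4]), np.float64(-1.32)) 566
front (array([ 487.1, -101. ,   52.8,   45. ]), np.float64(-1.222)) 512
back (array([617.3, -76.8,  55.7,  45.4]), np.float64(-0.758)) 536
round (array([459.9, 104.7,  44.2,  44.2]), np.float64(-1.542)) 450
```

View pics/crop1.png

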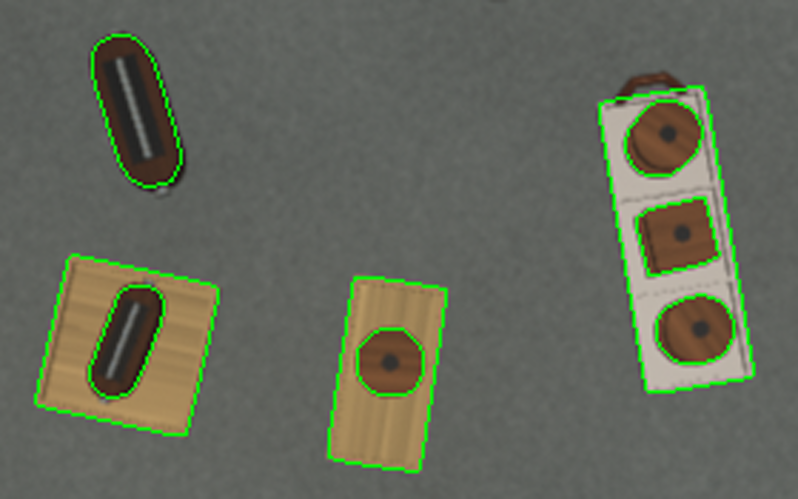

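The crop confirms it: the brown shuttle at (204,270) measures about 81 mm against 110 mm for the one at (207,189). Rack, trays and mat match their stated sizes to within about 2 mm. Next I refine the spool centres from their dark top holes and work out the first moves.

```bash
cat >> h.py <<'E'
def go(*G):  # chained goals (x,y,z,jaw angle) -> rows for each call, 40 mm units in the tool axes at call start
    from scipy.spatial.transform import Rotation as Ro
    s=get_state(); q=s["orientation"]; R=Ro.from_quat([q[1],q[2],q[3],q[0]]).as_matrix(); p=s["tcp_pos"]
    a=np.arctan2(R[1,1],R[0,1])
    for g in G:
        x=np.array([-np.sin(a),np.cos(a),0]); y=np.array([np.cos(a),np.sin(a),0]); x=np.cross(y,[0,0,-1])
        d=np.array(g[:3])-p; t=a-g[3]; t=(t+np.pi/2)%np.pi-np.pi/2
        print(g,"-> travel",np.round([d@x/.04,d@y/.04,-d[2]/.04],2),"turn",round(t,3),"rows>=",int(np.ceil(max(np.linalg.norm(d)/.0417,abs(t)/.125))))
        p=np.array(g[:3]); a=a-t
E
python3 - <<'E'
from h import *
c=read_camera("top"); g=cv2.cvtColor(c["image"],cv2.COLOR_RGB2GRAY)
for n,(u,v) in dict(back=(394,197),square=(399,231),front=(406,265),round=(297,277)).items():
    w=g[v-5:v+6,u-5:u+6].astype(float); w=np.clip(np.median(w)-10-w,0,None); yy,xx=np.mgrid[v-5:v+6,u-5:u+6]
    p=[(w*xx).sum()/w.sum(),(w*yy).sum()/w.sum()]; print(n,np.round(p,1),np.round(ray(c,p,.059)*1000,1))
s=get_state();print(s["tcp_pos"])
go((.553,-.094,.20,1.76),(.553,-.094,.10,1.76))
E
```

```text
back [394.  196.5] [[620.4 -79.7]]
square [398.9 231.4] [[552.5 -90.5]]
front [405.5 265. ] [[ 488.1 -104.2]]
round [296.5 276.7] [[459.4 104.7]]
[0.21408666 0.53333538 0.2307396 ]
(0.553, -0.094, 0.2, 1.76) -> travel [-13.71 -11.4    0.77] turn -0.571 rows>= 18
(0.553, -0.094, 0.1, 1.76) -> travel [0.  0.  2.5] turn 0.0 rows>= 3
```

```bash
for i in 1 2 3 4; do python3 -m crank '{"travel":[[-0.69,-0.57,0.04],[-1.37,-1.14,0.08],[-2.06,-1.71,0.12],[-2.74,-2.28,0.15],[-3.43,-2.85,0.19]],"turn":[0,0,0,0,0]}' 85; done; python3 -m crank '{"travel":[[0,0,0],[0,0,0],[0,0,0],[0,0,0],[0,0,0]],"turn":[-0.114,-0.228,-0.342,-0.456,-0.571]}'
python3 - <<'E'
from h import *
c=read_camera("scene");cv2.imwrite("pics/s2.png",cv2.resize(c["image"][130:330,180:440,::-1],None,fx=3,fy=3))
go((.553,-.092,.10,1.75),(.553,-.092,.032,1.75))
print(get_state()["joint_pos"])
E
```

```text
clock: 0.62
tcp_pos: [0.2993, 0.3753, 0.2235]
orientation: [0.0, 0.189, 0.982, -0.0]
wrist_force: [1.3, -1.0, 0.1]
finger_gap: 0.0846
clock: 1.03
tcp_pos: [0.3843, 0.2182, 0.2161]
orientation: [0.0, 0.19, 0.982, 0.0]
wrist_force: [0.8, -0.1, -0.1]
finger_gap: 0.0848
clock: 1.45
tcp_pos: [0.4692, 0.0612, 0.2085]
orientation: [0.0, 0.19, 0.982, 0.0]
wrist_force: [0.3, 1.3, 0.2]
finger_gap: 0.0851
clock: 1.87
tcp_pos: [0.554, -0.0957, 0.2007]
orientation: [-0.0, 0.19, 0.982, 0.0]
wrist_force: [-0.0, 0.6, -0.2]
finger_gap: 0.0849
clock: 2.28
tcp_pos: [0.5535, -0.0942, 0.2005]
orientation: [-0.0, -0.097, 0.995, 0.0]
wrist_force: [0.0, -0.0, 0.1]
finger_gap: 0.0849
(0.553, -0.092, 0.1, 1.75) -> travel [0.   0.05 2.51] turn 0.02 rows>= 3
(0.553, -0.092, 0.032, 1.75) -> travel [0.  0.  1.7] turn 0.0 rows>= 2
[-3.11449196e-01  2.97789430e-01 -5.08652188e-02  1.22285103e+00
  1.07660386e-04 -5.11064388e-01]
```

View pics/s2.png

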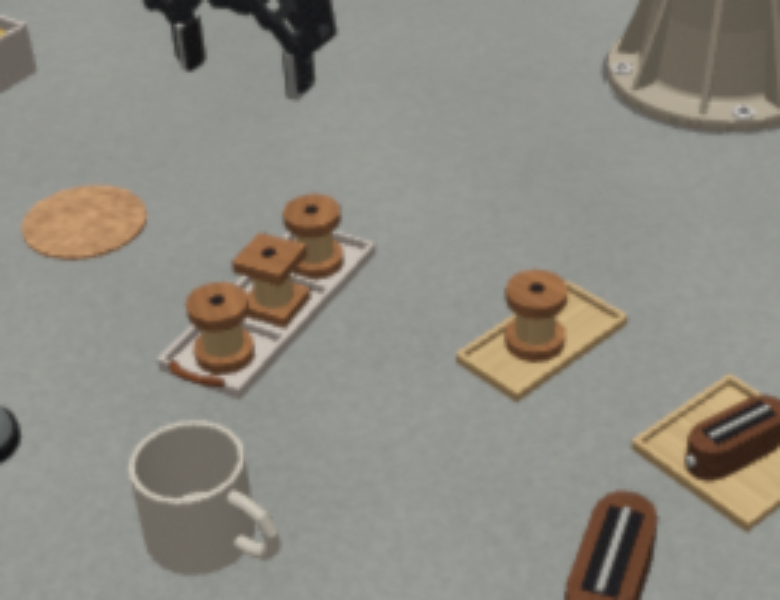

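The scene crop shows the rack row in order, with the square spool at crop (270,255) between its fellows and the jaws above. It is aligned with the rack, so I'll descend and grip it.

```bash
python3 -m crank '{"travel":[[0,0.05,0.9],[0,0.05,1.8],[0,0.05,2.5],[0,0.05,3.3],[0,0.05,4.2]],"turn":[0.02,0.02,0.02,0.02,0.02]}' 85
for i in 1 2; do python3 -m crank '{"travel":[[0,0,0],[0,0,0],[0,0,0],[0,0,0],[0,0,0]],"turn":[0,0,0,0,0]}' 20 35;done
python3 -m crank '{"travel":[[0,0,-0.3],[0,0,-0.9],[0,0,-1.6],[0,0,-2.3],[0,0,-3]],"turn":[0,0,0,0,0]}'
python3 - <<'E'
from h import *
c=read_camera("scene");cv2.imwrite("pics/s3.png",cv2.resize(c["image"][100:330,140:440,::-1],None,fx=2.5,fy=2.5))
go((.566,-.312,.15,1.75),(.566,-.312,.037,1.75))
E
```

```text
clock: 2.75
tcp_pos: [0.5539, -0.0922, 0.0324]
orientation: [0.001, -0.083, 0.997, -0.0]
wrist_force: [0.5, -0.1, 0.1]
finger_gap: 0.0847
clock: 3.17
tcp_pos: [0.5552, -0.0926, 0.0354]
orientation: [0.002, -0.084, 0.996, -0.001]
wrist_force: [0.4, -0.2, -0.2]
finger_gap: 0.0439
clock: 3.58
tcp_pos: [0.5553, -0.0926, 0.0352]
orientation: [0.002, -0.084, 0.996, -0.001]
wrist_force: [-0.4, -0.1, 7.4]
finger_gap: 0.0436
clock: 4.0
tcp_pos: [0.553, -0.092, 0.1546]
orientation: [0.0, -0.084, 0.996, -0.0]
wrist_force: [1.3, -0.4, -1.1]
finger_gap: 0.0438
(0.566, -0.312, 0.15, 1.75) -> travel [ 0.68 -5.44  0.27] turn -0.01 rows>= 6
(0.566, -0.312, 0.037, 1.75) -> travel [0.   0.   2.82] turn 0.0 rows>= 3
```

View pics/s3.png

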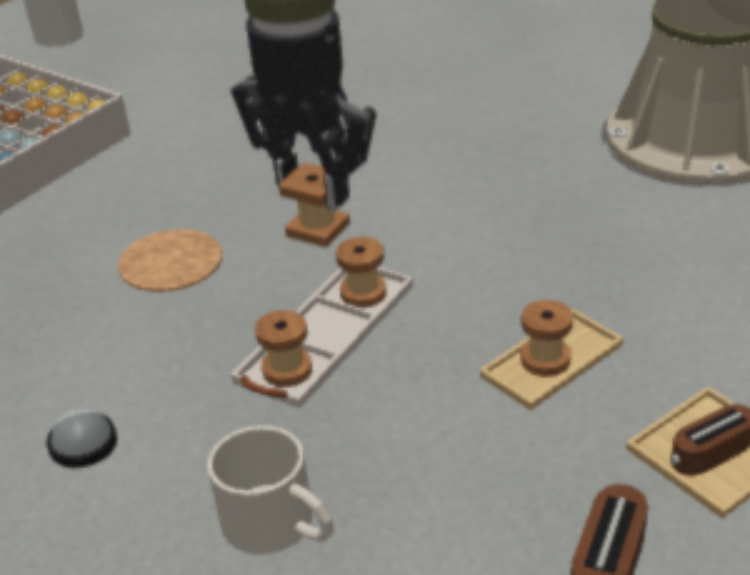

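The square spool is held upright and clear of the rack, with the middle bay empty. I'll park it on the mat.

```bash
python3 -m crank '{"travel":[[0.1,-0.9,0],[0.2,-1.8,0],[0.3,-2.6,0],[0.45,-3.5,0],[0.55,-4.4,0]],"turn":[0,0,0,0,0]}'
python3 -m crank '{"travel":[[0.1,-0.7,0],[0.13,-1.04,0.3],[0.13,-1.04,1],[0.13,-1.04,1.7],[0.13,-1.04,2.3]],"turn":[0,0,0,0,0]}'
python3 -m crank '{"travel":[[0,0,0.2],[0,0,0.4],[0,0,0.55],[0,0,0.55],[0,0,0.55]],"turn":[0,0,0,0,0]}'
python3 -c "
from h import *
print(get_state()['tcp_pos'])"
```

```text
clock: 4.47
tcp_pos: [0.561, -0.2706, 0.1535]
orientation: [0.0, -0.085, 0.996, -0.0]
wrist_force: [0.7, 0.2, 0.1]
finger_gap: 0.0438
clock: 4.88
tcp_pos: [0.5624, -0.3109, 0.0589]
orientation: [-0.0, -0.084, 0.996, 0.0]
wrist_force: [0.5, 0.2, -0.6]
finger_gap: 0.0439
clock: 5.3
tcp_pos: [0.5638, -0.3113, 0.0399]
orientation: [0.001, -0.085, 0.996, -0.0]
wrist_force: [-0.1, -0.8, -0.8]
finger_gap: 0.0438
[ 0.56382926 -0.31129181  0.03991893]
```

```bash
python3 -m crank '{"travel":[[0,0,0.04],[0,0,0.08],[0,0,0.08],[0,0,0.08],[0,0,0.08]],"turn":[0,0,0,0,0]}'
python3 -m crank '{"travel":[[0,0,0],[0,0,0],[0,0,0],[0,0,0],[0,0,0]],"turn":[0,0,0,0,0]}' 80
python3 -m crank '{"travel":[[0,0,-0.3],[0,0,-1],[0,0,-1.8],[0,0,-2.5],[0,0,-3]],"turn":[0,0,0,0,0]}'
python3 - <<'E'
from h import *
go((.4597,.105,.156,1.75),(.4597,.105,.032,1.75))
c=read_camera("top");cv2.imwrite("pics/t4.png",cv2.resize(c["image"][130:340,160:580,::-1],None,fx=1.9,fy=1.9))
E
```

```text
clock: 5.72
tcp_pos: [0.5636, -0.3114, 0.0363]
orientation: [0.001, -0.085, 0.996, -0.0]
wrist_force: [0.1, 0.6, 1.2]
finger_gap: 0.0442
clock: 6.13
tcp_pos: [0.5631, -0.3111, 0.0356]
orientation: [-0.0, -0.085, 0.996, 0.0]
wrist_force: [-0.3, 0.0, -0.2]
finger_gap: 0.0802
clock: 6.55
tcp_pos: [0.564, -0.3117, 0.1598]
orientation: [0.001, -0.085, 0.996, -0.001]
wrist_force: [1.3, -1.3, 0.4]
finger_gap: 0.0802
(0.4597, 0.105, 0.156, 1.75) -> travel [ 0.81 10.71  0.1 ] turn -0.01 rows>= 11
(0.4597, 0.105, 0.032, 1.75) -> travel [0.  0.  3.1] turn 0.0 rows>= 3
```

View pics/t4.png

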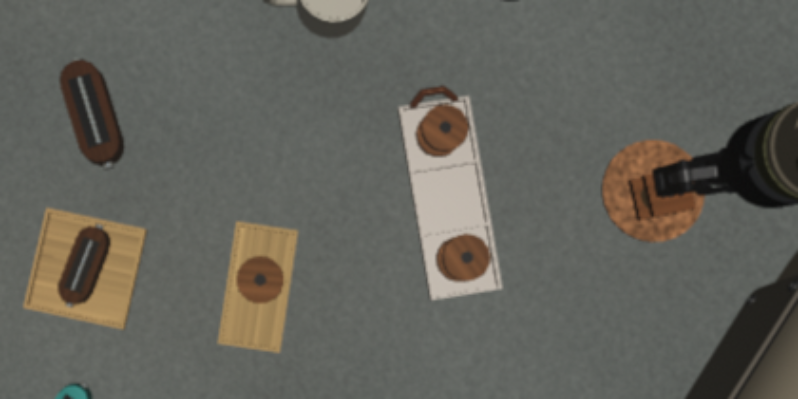

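The square spool stands on the mat, partly hidden by the hand at crop (660,195), and the rack spools are unmoved. Now the round spool.

```bash
for i in 1 2 3; do python3 -m crank '{"travel":[[0.05,0.72,0],[0.1,1.44,0],[0.15,2.15,0],[0.2,2.86,0],[0.27,3.57,0]],"turn":[0,0,0,0,0]}' 85;done
python3 -m crank '{"travel":[[0,0,0.7],[0,0,1.4],[0,0,2.1],[0,0,2.7],[0,0,3.1]],"turn":[0,0,0,0,0]}'
for i in 1 2; do python3 -m crank '{"travel":[[0,0,0],[0,0,0],[0,0,0],[0,0,0],[0,0,0]],"turn":[0,0,0,0,0]}' 20 35;done
python3 -m crank '{"travel":[[0,0,-0.3],[0,0,-0.9],[0,0,-1.6],[0,0,-2.3],[0,0,-3]],"turn":[0,0,0,0,0]}'
python3 -m crank '{"travel":[[0,0,0]],"turn":[0]}'
python3 - <<'E'
from h import *
go((.554,-.093,.15,1.755))
c=read_camera("scene");cv2.imwrite("pics/s5.png",cv2.resize(c["image"][100:330,140:440,::-1],None,fx=2.5,fy=2.5))
E
```

```text
clock: 7.02
tcp_pos: [0.5281, -0.1711, 0.1564]
orientation: [0.0, -0.084, 0.996, -0.0]
wrist_force: [0.9, 0.0, 0.2]
finger_gap: 0.0849
clock: 7.43
tcp_pos: [0.4934, -0.032, 0.1565]
orientation: [0.001, -0.084, 0.996, -0.0]
wrist_force: [1.2, -0.2, 0.3]
finger_gap: 0.0852
clock: 7.85
tcp_pos: [0.4588, 0.107, 0.1566]
orientation: [0.001, -0.084, 0.996, 0.0]
wrist_force: [0.6, -0.1, 0.6]
finger_gap: 0.085
clock: 8.27
tcp_pos: [0.4579, 0.1059, 0.0302]
orientation: [-0.001, -0.085, 0.996, 0.0]
wrist_force: [-1.0, 0.3, 0.0]
finger_gap: 0.0849
clock: 8.68
tcp_pos: [0.4606, 0.1058, 0.0334]
orientation: [0.002, -0.084, 0.996, 0.0]
wrist_force: [-0.1, 0.3, 5.1]
finger_gap: 0.0467
clock: 9.1
tcp_pos: [0.4606, 0.1058, 0.0334]
orientation: [0.002, -0.085, 0.996, 0.0]
wrist_force: [-0.1, -0.3, 6.9]
finger_gap: 0.0465
clock: 9.52
tcp_pos: [0.4588, 0.1057, 0.1534]
orientation: [0.0, -0.084, 0.996, 0.0]
wrist_force: [1.1, 0.2, -1.2]
finger_gap: 0.0469
clock: 9.6
tcp_pos: [0.4626, 0.106, 0.1577]
orientation: [0.005, -0.085, 0.996, -0.0]
wrist_force: [0.4, -0.5, 0.4]
finger_gap: 0.0466
(0.554, -0.093, 0.15, 1.755) -> travel [-1.42 -5.29  0.19] turn -0.015 rows>= 6
```

View pics/s5.png

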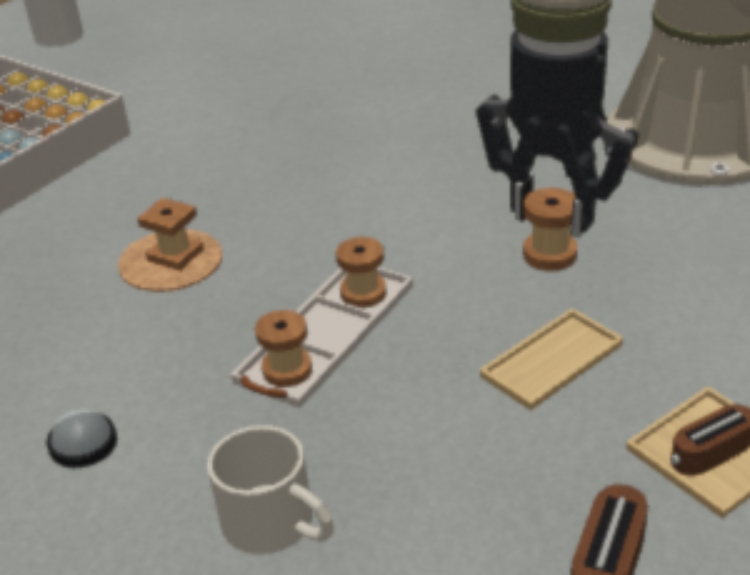

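Run:
```python
from h import *
c=read_camera("scene"); s=get_state(); print(s["tcp_pos"],s["orientation"])
print(ray(c,[(360.8,180.8)],s["tcp_pos"][2]+.059-.0334)*1000)
g=lambda u,v:(140+u/2.5,100+v/2.5)
print("rack spools",ray(c,[g(281,324),g(360,250)],.059)*1000,"mat sq",ray(c,[g(166,211)],.06)*1000)
```

```text
[0.46025393 0.1057677  0.15327096] [ 1.98478866e-03 -8.44833839e-02  9.96422911e-01 -1.51603210e-05]
[[458.58016792 105.72359194]]
rack spools [[621.05902277 -77.63011457]
 [490.65527387 -99.75692709]] mat sq [[ 562.88666476 -307.74429521]]
```

```bash
python3 -m crank '{"travel":[[-0.25,-0.88,0],[-0.5,-1.76,0],[-0.75,-2.64,0],[-0.95,-3.4,0],[-1.2,-4.2,0]],"turn":[-0.015,-0.015,-0.015,-0.015,-0.015]}'
python3 -m crank '{"travel":[[-0.2,-0.8,0],[-0.29,-1.07,0],[-0.29,-1.07,0],[-0.29,-1.07,0.6],[-0.29,-1.07,1.2]],"turn":[0,0,0,0,0]}'
python3 -m crank '{"travel":[[0,0,0.4],[0,0,0.8],[0,0,1.1],[0,0,1.4],[0,0,1.6]],"turn":[0,0,0,0,0]}'
python3 -m crank '{"travel":[[0,0,0],[0,0,0],[0,0,0]],"turn":[0,0,0]}'
python3 -c "
from h import *
print(get_state()['tcp_pos'])"
```

```text
clock: 10.12
tcp_pos: [0.5338, -0.053, 0.15]
orientation: [-0.001, -0.092, 0.996, 0.001]
wrist_force: [0.5, 0.0, -1.0]
finger_gap: 0.0465
clock: 10.53
tcp_pos: [0.554, -0.0913, 0.1034]
orientation: [0.001, -0.092, 0.996, 0.0]
wrist_force: [-0.1, 0.2, -0.1]
finger_gap: 0.0465
clock: 10.95
tcp_pos: [0.5517, -0.0899, 0.0375]
orientation: [-0.002, -0.093, 0.996, 0.001]
wrist_force: [-0.6, -0.3, -1.1]
finger_gap: 0.0465
clock: 11.2
tcp_pos: [0.554, -0.0914, 0.0402]
orientation: [0.0, -0.092, 0.996, 0.0]
wrist_force: [-0.0, -0.1, -0.2]
finger_gap: 0.0466
[ 0.55403042 -0.09137464  0.04017458]
```

```bash
python3 -m crank '{"travel":[[0,0,0.08],[0,0,0.16],[0,0,0.16],[0,0,0.16],[0,0,0.16]],"turn":[0,0,0,0,0]}'
python3 -m crank '{"travel":[[0,0,0],[0,0,0],[0,0,0],[0,0,0],[0,0,0]],"turn":[0,0,0,0,0]}' 80
python3 -m crank '{"travel":[[0,0,-0.3],[0,0,-1],[0,0,-1.8],[0,0,-2.5],[0,0,-3]],"turn":[0,0,0,0,0]}'
python3 -m crank '{"travel":[[0.2,0.9,0],[0.4,1.8,0],[0.6,2.6,0],[0.8,3.5,0],[1,4.4,0]],"turn":[0.1,0.2,0.3,0.4,0.5]}'
python3 - <<'E'
from h import *
go((.469,.288,.15,1.233),(.469,.288,.013,1.233))
c=read_camera("top");cv2.imwrite("pics/t6.png",cv2.resize(c["image"][130:340,160:580,::-1],None,fx=1.9,fy=1.9))
E
```

```text
clock: 11.62
tcp_pos: [0.554, -0.0919, 0.0335]
orientation: [0.0, -0.092, 0.996, -0.0]
wrist_force: [-0.0, -0.1, 1.2]
finger_gap: 0.0468
clock: 12.03
tcp_pos: [0.5539, -0.0918, 0.0333]
orientation: [0.0, -0.092, 0.996, 0.0]
wrist_force: [0.7, 0.1, -0.0]
finger_gap: 0.0799
clock: 12.45
tcp_pos: [0.5546, -0.092, 0.156]
orientation: [0.001, -0.092, 0.996, -0.0]
wrist_force: [0.5, 0.4, 0.8]
finger_gap: 0.08
clock: 12.87
tcp_pos: [0.4815, 0.075, 0.1534]
orientation: [0.0, 0.16, 0.987, 0.0]
wrist_force: [0.7, -0.4, 0.9]
finger_gap: 0.0798
(0.469, 0.288, 0.15, 1.233) -> travel [1.98 4.95 0.09] turn 0.016 rows>= 6
(0.469, 0.288, 0.013, 1.233) -> travel [0.   0.   3.42] turn 0.0 rows>= 4
```

View pics/t6.png

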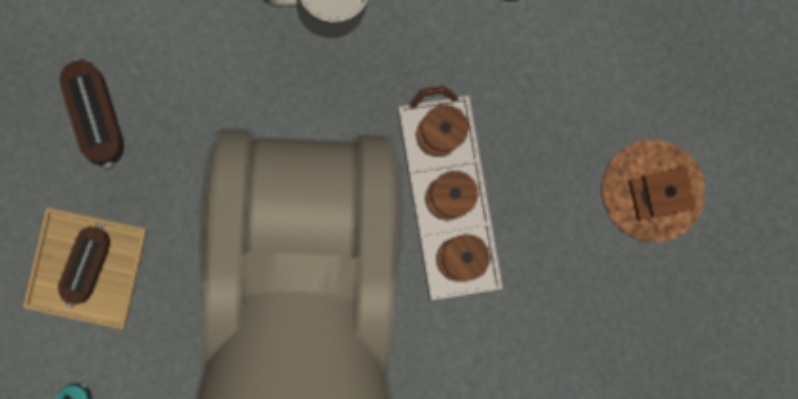

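The round spool sits at crop (455,193), midway between its neighbours, and the shuttle tips at (100,229) and (69,303) confirm its centre and heading. Now I grip the shuttle.

```bash
python3 -m crank '{"travel":[[0.33,0.83,0],[0.66,1.66,0],[1,2.5,0],[1.33,3.3,0],[1.65,4.15,0]],"turn":[0.03,0.03,0.03,0.03,0.03]}' 60
python3 -m crank '{"travel":[[0.32,0.82,0],[0.32,0.82,0.6],[0.32,0.82,1.3],[0.32,0.82,2],[0.32,0.82,2.6]],"turn":[0,0,0,0,0]}'
python3 -m crank '{"travel":[[0,0,0.3],[0,0,0.6],[0,0,0.82],[0,0,0.82],[0,0,0.82]],"turn":[0,0,0,0,0]}'
for i in 1 2; do python3 -m crank '{"travel":[[0,0,0],[0,0,0],[0,0,0],[0,0,0],[0,0,0]],"turn":[0,0,0,0,0]}' 10 40;done
python3 -m crank '{"travel":[[0,0,-0.3],[0,0,-0.7],[0,0,-1.2],[0,0,-1.7],[0,0,-2.2]],"turn":[0,0,0,0,0]}'
python3 -m crank '{"travel":[[0,0,0],[0,0,0],[0,0,0]],"turn":[0,0,0]}'
python3 - <<'E'
from h import *
go((.453,.108,.10,1.45))
c=read_camera("scene");cv2.imwrite("pics/s7.png",cv2.resize(c["image"][130:350,280:560,::-1],None,fx=2.7,fy=2.7))
E
```

```text
clock: 13.33
tcp_pos: [0.4707, 0.2536, 0.1535]
orientation: [0.0, 0.172, 0.985, 0.0]
wrist_force: [0.2, -0.2, 0.7]
finger_gap: 0.06
clock: 13.75
tcp_pos: [0.4697, 0.2876, 0.0477]
orientation: [-0.0, 0.171, 0.985, -0.0]
wrist_force: [-0.3, -0.3, -0.4]
finger_gap: 0.0598
clock: 14.17
tcp_pos: [0.4701, 0.2873, 0.0164]
orientation: [-0.0, 0.172, 0.985, -0.0]
wrist_force: [0.2, -0.4, -0.3]
finger_gap: 0.0602
clock: 14.58
tcp_pos: [0.4712, 0.2878, 0.0178]
orientation: [0.001, 0.172, 0.985, 0.001]
wrist_force: [0.5, -0.9, 5.5]
finger_gap: 0.031
clock: 15.0
tcp_pos: [0.4712, 0.2878, 0.0178]
orientation: [0.001, 0.172, 0.985, 0.001]
wrist_force: [0.7, -1.2, 6.6]
finger_gap: 0.0307
clock: 15.42
tcp_pos: [0.4697, 0.2873, 0.1052]
orientation: [-0.0, 0.172, 0.985, -0.0]
wrist_force: [-0.1, 0.0, -1.5]
finger_gap: 0.0311
clock: 15.67
tcp_pos: [0.4696, 0.2872, 0.1036]
orientation: [-0.0, 0.172, 0.985, -0.0]
wrist_force: [-0.8, 0.1, -0.7]
finger_gap: 0.0311
(0.453, 0.108, 0.1, 1.45) -> travel [-1.13 -4.36  0.09] turn -0.225 rows>= 5
```

View pics/s7.png

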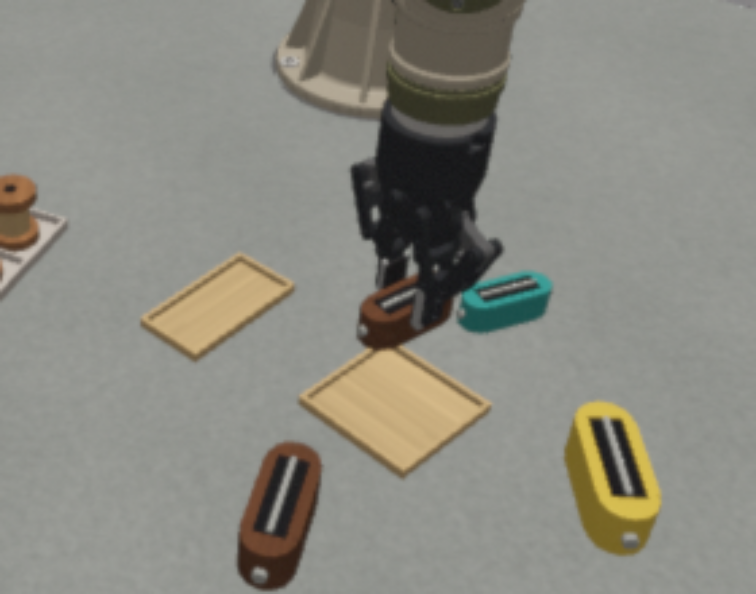

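The shuttle is held level with the tray empty below it. Next it goes to the long tray.

```bash
python3 -m crank '{"travel":[[-0.22,-0.87,0],[-0.45,-1.75,0],[-0.68,-2.6,0],[-0.9,-3.5,0],[-1.13,-4.36,0]],"turn":[-0.05,-0.1,-0.15,-0.2,-0.225]}'
python3 -m crank '{"travel":[[0,0,0],[0,0,0.4],[0,0,0.9],[0,0,1.3],[0,0,1.7]],"turn":[0,0,0,0,0]}'
python3 -m crank '{"travel":[[0,0,0.1],[0,0,0.2],[0,0,0.2],[0,0,0.2]],"turn":[0,0,0,0]}'
python3 - <<'E'
from h import *
print(get_state()['tcp_pos'])
c=read_camera("scene");cv2.imwrite("pics/s8.png",cv2.resize(c["image"][160:310,280:480,::-1],None,fx=3.5,fy=3.5))
E
```

```text
clock: 16.13
tcp_pos: [0.4519, 0.1065, 0.103]
orientation: [-0.001, 0.059, 0.998, -0.0]
wrist_force: [0.9, -0.8, -1.2]
finger_gap: 0.0307
clock: 16.55
tcp_pos: [0.4524, 0.1079, 0.0346]
orientation: [-0.001, 0.061, 0.998, -0.0]
wrist_force: [-0.0, -0.9, -1.6]
finger_gap: 0.0311
clock: 16.88
tcp_pos: [0.4538, 0.1082, 0.0287]
orientation: [0.0, 0.06, 0.998, 0.0]
wrist_force: [1.1, 0.3, -0.8]
finger_gap: 0.031
[0.4537909  0.10818654 0.02868967]
```

View pics/s8.png

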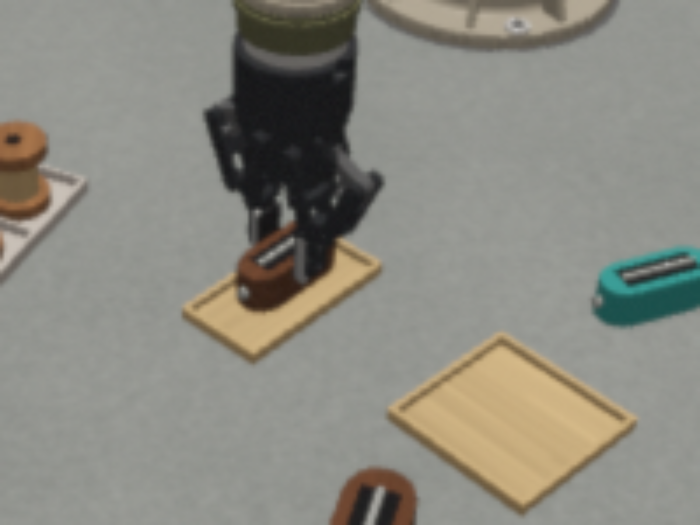

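The shuttle is aligned and hovering about 11 mm above the long tray's floor. I'll lower it, let go and move away.

```bash
python3 -m crank '{"travel":[[0,0,0.1],[0,0,0.2],[0,0,0.28],[0,0,0.28],[0,0,0.28]],"turn":[0,0,0,0,0]}'
python3 -m crank '{"travel":[[0,0,0],[0,0,0],[0,0,0],[0,0,0],[0,0,0]],"turn":[0,0,0,0,0]}' 60
python3 -m crank '{"travel":[[0,0,-0.3],[0,0,-1],[0,0,-1.8],[0,0,-2.6],[0,0,-3.4]],"turn":[0,0,0,0,0]}' 
python3 -m crank '{"travel":[[0,-0.9,0],[0,-1.8,0],[0,-2.7,0],[0,-3.6,0],[0,-4.4,0]],"turn":[-0.1,-0.2,-0.3,-0.3,-0.3]}' 85
python3 - <<'E'
from h import *
c=read_camera("top"); g=cv2.cvtColor(c["image"],cv2.COLOR_RGB2GRAY)
u,v=160+671/1.9,130+191/1.9; u,v=int(round(u)),int(round(v))
w=g[v-5:v+6,u-5:u+6].astype(float); w=np.clip(np.median(w)-10-w,0,None); yy,xx=np.mgrid[v-5:v+6,u-5:u+6]
p=[(w*xx).sum()/w.sum(),(w*yy).sum()/w.sum()]; print(p,ray(c,p,.06)*1000)
go((.563,-.310,.15,1.75),(.563,-.310,.033,1.75))
cv2.imwrite("pics/t9.png",cv2.resize(c["image"][130:340,160:580,::-1],None,fx=1.9,fy=1.9))
E
```

```text
clock: 17.35
tcp_pos: [0.454, 0.1081, 0.0178]
orientation: [0.0, 0.06, 0.998, 0.0]
wrist_force: [-1.3, 0.5, 4.9]
finger_gap: 0.031
clock: 17.77
tcp_pos: [0.4535, 0.108, 0.0172]
orientation: [-0.0, 0.06, 0.998, 0.0]
wrist_force: [0.0, 0.1, 0.1]
finger_gap: 0.0601
clock: 18.18
tcp_pos: [0.4531, 0.108, 0.1545]
orientation: [-0.0, 0.06, 0.998, -0.0]
wrist_force: [0.1, 0.5, -1.1]
finger_gap: 0.0597
clock: 18.6
tcp_pos: [0.432, -0.0684, 0.1535]
orientation: [0.0, -0.09, 0.996, -0.0]
wrist_force: [1.0, 0.8, 0.7]
finger_gap: 0.0845
[np.float64(512.4824324324325), np.float64(230.21486486486486)] [[ 561.32655018 -310.27551083]]
(0.563, -0.31, 0.15, 1.75) -> travel [-2.19 -6.4   0.09] turn -0.004 rows>= 7
(0.563, -0.31, 0.033, 1.75) -> travel [0.   0.   2.92] turn 0.0 rows>= 3
```

View pics/t9.png

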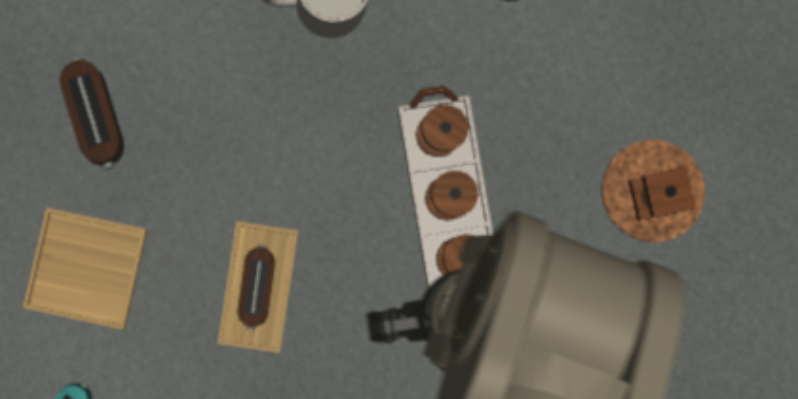

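The shuttle at crop (257,287) is centred and parallel in the long tray. The square spool is at (.562,-.310), so I'll fetch it.

```bash
for i in 1 2; do python3 -m crank '{"travel":[[-0.22,-0.64,0],[-0.44,-1.28,0],[-0.66,-1.92,0],[-0.88,-2.56,0],[-1.09,-3.2,0]],"turn":[0,0,0,0,0]}' 85;done
python3 -m crank '{"travel":[[0,0,0],[0,0,0.8],[0,0,1.6],[0,0,2.4],[0,0,3]],"turn":[0,0,0,0,0]}'
for i in 1 2; do python3 -m crank '{"travel":[[0,0,0],[0,0,0],[0,0,0],[0,0,0],[0,0,0]],"turn":[0,0,0,0,0]}' 20 35;done
python3 -m crank '{"travel":[[0,0,-0.3],[0,0,-0.9],[0,0,-1.6],[0,0,-2.3],[0,0,-3]],"turn":[0,0,0,0,0]}'
python3 -m crank '{"travel":[[0,0,0],[0,0,0],[0,0,0]],"turn":[0,0,0]}'
python3 - <<'E'
from h import *
go((.467,.290,.155,1.386),(.467,.290,.036,1.386))
c=read_camera("scene");cv2.imwrite("pics/s10.png",cv2.resize(c["image"][60:330,100:480,::-1],None,fx=2.1,fy=2.1))
E
```

```text
clock: 19.07
tcp_pos: [0.4986, -0.1861, 0.1531]
orientation: [0.0, -0.089, 0.996, 0.0]
wrist_force: [0.4, -0.1, 0.1]
finger_gap: 0.0851
clock: 19.48
tcp_pos: [0.5643, -0.3041, 0.1528]
orientation: [-0.0, -0.089, 0.996, 0.0]
wrist_force: [0.6, -0.1, 0.6]
finger_gap: 0.0847
clock: 19.9
tcp_pos: [0.5625, -0.3018, 0.0304]
orientation: [-0.001, -0.089, 0.996, 0.001]
wrist_force: [-0.3, -0.2, -0.9]
finger_gap: 0.0849
clock: 20.32
tcp_pos: [0.5654, -0.304, 0.0358]
orientation: [0.002, -0.09, 0.996, -0.001]
wrist_force: [0.5, 0.5, 1.8]
finger_gap: 0.0439
clock: 20.73
tcp_pos: [0.5655, -0.304, 0.0357]
orientation: [0.002, -0.09, 0.996, -0.001]
wrist_force: [0.9, 0.6, 5.7]
finger_gap: 0.044
clock: 21.15
tcp_pos: [0.5633, -0.3027, 0.1551]
orientation: [-0.0, -0.089, 0.996, 0.0]
wrist_force: [1.3, 0.1, -0.8]
finger_gap: 0.044
clock: 21.4
tcp_pos: [0.5635, -0.3028, 0.1534]
orientation: [-0.0, -0.089, 0.996, 0.0]
wrist_force: [0.5, -0.0, -2.0]
finger_gap: 0.0437
(0.467, 0.29, 0.155, 1.386) -> travel [-0.27 15.01 -0.04] turn 0.364 rows>= 15
(0.467, 0.29, 0.036, 1.386) -> travel [0.   0.   2.97] turn 0.0 rows>= 3
```

View pics/s10.png

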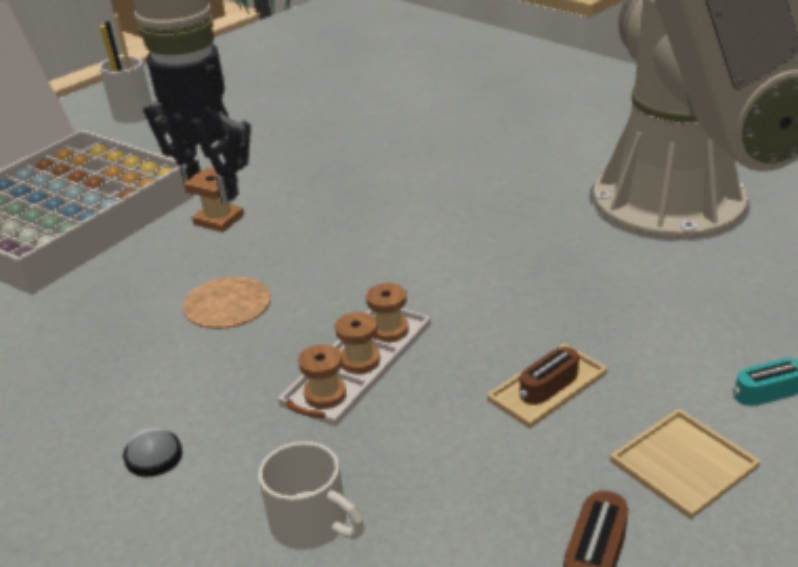

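The square spool is held upright, and the round spool and shuttle sit in their places. I'll carry it over to the square tray.

```bash
for i in 1 2 3 4; do python3 -m crank '{"travel":[[-0.01,0.75,0],[-0.03,1.5,0],[-0.04,2.25,0],[-0.06,3,0],[-0.07,3.75,-0.01]],"turn":[0,0,0,0,0]}';done
python3 -m crank '{"travel":[[0,0,0],[0,0,0.6],[0,0,1.2],[0,0,1.8],[0,0,2.3]],"turn":[0.1,0.2,0.3,0.364,0.364]}'
python3 -m crank '{"travel":[[0,0,0.3],[0,0,0.5],[0,0,0.5],[0,0,0.5]],"turn":[0,0,0,0]}'
python3 - <<'E'
from h import *
go((.467,.290,.036,1.386))
c=read_camera("scene");cv2.imwrite("pics/s11.png",cv2.resize(c["image"][160:310,280:480,::-1],None,fx=3.5,fy=3.5))
E
```

```text
clock: 21.87
tcp_pos: [0.5382, -0.1532, 0.1518]
orientation: [-0.002, -0.089, 0.996, 0.001]
wrist_force: [0.5, 0.6, -0.7]
finger_gap: 0.0438
clock: 22.28
tcp_pos: [0.5141, -0.0053, 0.1525]
orientation: [-0.002, -0.089, 0.996, 0.0]
wrist_force: [0.5, 1.4, -1.6]
finger_gap: 0.0438
clock: 22.7
tcp_pos: [0.4901, 0.1425, 0.153]
orientation: [-0.002, -0.089, 0.996, -0.0]
wrist_force: [-0.7, 0.8, 0.1]
finger_gap: 0.0437
clock: 23.12
tcp_pos: [0.4663, 0.2903, 0.1532]
orientation: [-0.002, -0.09, 0.996, -0.001]
wrist_force: [0.4, -0.7, 0.1]
finger_gap: 0.044
clock: 23.53
tcp_pos: [0.4659, 0.2887, 0.0599]
orientation: [-0.002, 0.093, 0.996, -0.001]
wrist_force: [-0.2, 0.9, -0.6]
finger_gap: 0.0441
clock: 23.87
tcp_pos: [0.4672, 0.289, 0.0422]
orientation: [-0.001, 0.092, 0.996, -0.0]
wrist_force: [1.4, -0.1, -1.1]
finger_gap: 0.0438
(0.467, 0.29, 0.036, 1.386) -> travel [0.01 0.02 0.16] turn -0.0 rows>= 1
```

View pics/s11.png

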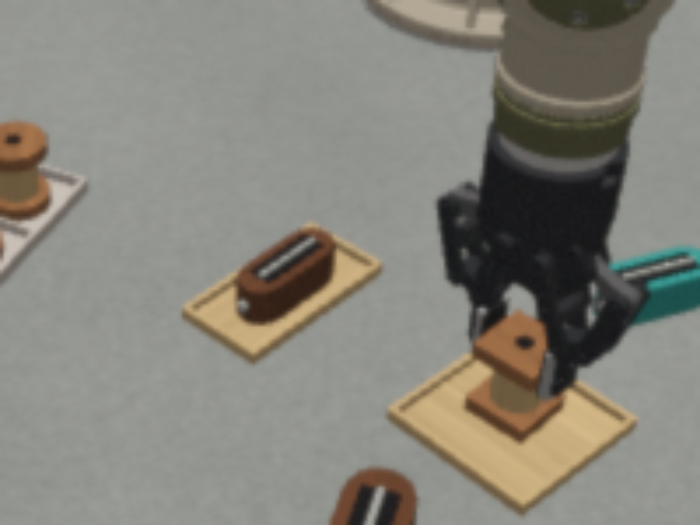

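```bash
python3 -m crank '{"travel":[[0,0.02,0.08],[0,0.02,0.16],[0,0.02,0.19],[0,0.02,0.19],[0,0.02,0.19]],"turn":[0,0,0,0,0]}'
python3 -m crank '{"travel":[[0,0,0],[0,0,0],[0,0,0],[0,0,0],[0,0,0]],"turn":[0,0,0,0,0]}' 80
python3 -m crank '{"travel":[[0,0,-0.3],[0,0,-1],[0,0,-1.8],[0,0,-2.6],[0,0,-3.4]],"turn":[0,0,0,0,0]}' 
python3 -m crank '{"travel":[[0,0.7,0],[0,1.4,0],[0,2.1,0],[0,2.8,0],[0,3.5,0]],"turn":[0,0,0,0,0]}' 
python3 -m crank '{"travel":[[0,0,0],[0,0,0],[0,0,0]],"turn":[0,0,0]}'
python3 - <<'E'
from h import *
c=read_camera("top"); hsv=cv2.cvtColor(c["image"],cv2.COLOR_RGB2HSV);S,V,H=[hsv[...,i].astype(int) for i in(1,2,0)]
g=cv2.cvtColor(c["image"],cv2.COLOR_RGB2GRAY)
s=c["K"]@(c["R"]@np.array([.467,.290,.059])+c["t"]);s=s[:2]/s[2]
for n,(u,v) in dict(back=(394,197),round=(399,232),front=(406,265),square=s.round().astype(int)).items():
    w=g[v-5:v+6,u-5:u+6].astype(float); w=np.clip(np.median(w)-10-w,0,None); yy,xx=np.mgrid[v-5:v+6,u-5:u+6]
    print(n,np.round(ray(c,[(w*xx).sum()/w.sum(),(w*yy).sum()/w.sum()],.059)*1000,1))
print("shuttle",blob(c,(V<85)&(S>70)&(H<30),(295,285),.03)[:2])
print(get_state()["tcp_pos"])
cv2.imwrite("pics/t12.png",cv2.resize(c["image"][130:340,160:580,::-1],None,fx=1.9,fy=1.9))
E
```

```text
clock: 24.33
tcp_pos: [0.4681, 0.2902, 0.0355]
orientation: [0.0, 0.092, 0.996, 0.0]
wrist_force: [-0.1, -0.3, -1.0]
finger_gap: 0.0438
clock: 24.75
tcp_pos: [0.4682, 0.2902, 0.0354]
orientation: [0.0, 0.092, 0.996, 0.0]
wrist_force: [-0.6, 0.1, 0.5]
finger_gap: 0.0807
clock: 25.17
tcp_pos: [0.4677, 0.29, 0.1726]
orientation: [-0.0, 0.092, 0.996, -0.0]
wrist_force: [1.3, 0.5, 0.3]
finger_gap: 0.0801
clock: 25.58
tcp_pos: [0.494, 0.429, 0.1715]
orientation: [0.0, 0.092, 0.996, 0.0]
wrist_force: [0.1, -0.4, -0.3]
finger_gap: 0.08
clock: 25.83
tcp_pos: [0.4933, 0.4273, 0.1709]
orientation: [-0.0, 0.092, 0.996, -0.0]
wrist_force: [0.4, -0.5, -0.7]
finger_gap: 0.0801
back [[620.4 -79.8]]
round [[553. -91.]]
front [[ 488.1 -104.2]]
square [[465.1 290.6]]
shuttle ((array([452.4, 108.8,  81.3,  29.5]), np.float64(-0.11)), 325)
[0.49344644 0.42690346 0.17110995]
```

View pics/t12.png

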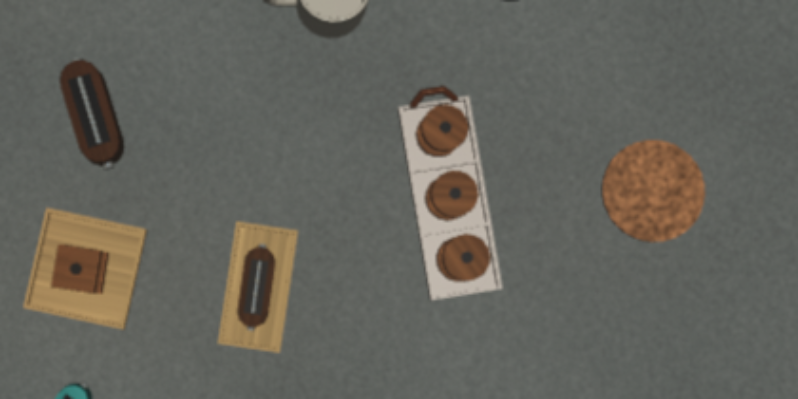

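The top view shows all three pieces in place: square spool at crop (77,268), shuttle (257,287) and round spool (455,193), each within about 3 mm of its target. The neighbouring spools have not moved, so I'm handing in.

```bash
python3 -c "
from workcell import *
print(hand_in(), get_state()['clock'])"
```

```text
the job is handed in; nothing more can be done
the job is handed in; nothing more can be done
```

The job is handed in, and all three pieces were in place in the final overhead picture. I parked the square spool on the mat, moved the round spool to the rack's middle bay and the shuttle to the long tray, then set the square spool in the square tray. The simulated clock stood at about 26 s of the 115 s allowed.

The last top-view measurements, against the measured centres:

| Piece | Offset from centre | Limit |
|---|---|---|
| Round spool | about 2–3 mm | 12 mm |
| Square spool | about 2 mm | 15 mm |
| Shuttle | about 1 mm, 0.01 rad off the tray's axis | 15 mm, 0.3 rad |

- **Neighbours and mug:** the two rack spools had moved 0.1 mm or less. The mug was not measured; it looked unmoved and the arm did not go near it.
- **Release:** the gripper was open, 17 cm up and clear of everything. Resting flat was judged from the overhead picture and the release heights, not measured separately.
- **Disagreement:** the two cameras differed by 2–4 mm on the spool positions, well within the tolerances. No check failed.

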